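Lay a turnbuckle from the parts drawer on the counter scale's sloping rest

TASK

Pull the upper drawer of the small parts cabinet fully out to its stop and leave it out. Take the turnbuckle that lies in it and set it down gently, without dropping it, lengthwise and centred along the narrow sloping rest of the counter scale, with its lower eye within a centimetre of the lip at the bottom of the slope. Do not bump the display that overhangs the rest, and leave the cup, drawer knob and lag bolts where they are.

Things in the scene. Friction and masses are not known exactly. Their poses are not given: they have to be found in the camera images.
- cabinet: Grey parts cabinet, fixed, 220 deep (x) by 260 wide (y) by 144 mm high, two drawers one above the other. Origin: centre of its underside, on the shelf. Its own -x axis is the side the drawers open to; its top is flat and closed, so the drawer contents show only once the drawer is out.
- cabinet_drawer0 (a joint): Upper drawer's slide: 0 m shut, 0.1496 m at its stop, growing as it comes out along the cabinet's -x. About 1 N friction, light drag; stays where left; may start slightly ajar. Inside 175 mm deep, 218 mm wide; inner floor 82 mm above the shelf, side walls 40 mm above that floor; front panel 15 mm thick, its top 131 mm above the shelf.
- cabinet_drawer0_handle (a point): Middle of the upper drawer's handle, moving with the drawer: a level round bar along the cabinet's y, 120 mm long, 11 mm thick, its axis 35 mm before the drawer front and 106 mm above the shelf. Axes as the cabinet's. The lower drawer has the same bar 60 mm below. Can be pinched from straight above, pads at most about 30 mm apart for room next to the drawer front.
- turnbuckle: Stainless open-frame turnbuckle, about 160 g, 128 mm long (x), 26 wide (y), 14 high (z), an eye at each end, same both ways round. Origin: centre of its underside. Its frame is 76 mm long with flat sides 12 mm high, 26 mm apart outside: grasp there, at mid length across y. It starts flat in the upper drawer, roughly across it (its x near the cabinet's y).
- rest: Narrow sloping steel bar on two thin posts over the scale's pan, 16 mm wide. Origin: on its flat top, on its centre line, 130 mm above the shelf. x points up the slope (30 deg above level, away from the robot), y across, z normal to the top. Bar from x -68 to +45 mm. Lip at the low end: 12 mm high, inner face at x -64 mm, so the eye touches it when both origins meet. The part may slide.
- display: Black display head of the scale, fixed, 34 deep, 130 wide, 45 mm high, over the upper half of the rest. Origin: centre of its underside, 260 mm above the shelf; its near edge is 6 mm beyond the rest's origin and 130 mm over it. A gripper pointing straight down at the rest's middle would hit it: tilt the tool with the slope (fingers along the rest's -z). Axes as the scale's.
- scale: Grey counter scale, fixed: base 260 deep, 220 wide, 60 mm high, steel pan on top at 70 mm, a large green push button at the front (not used here), a 16 mm steel tube from the rear +y corner up to the display, 290 mm high. Origin on the shelf; the rest's origin is at x -120 mm, y 0, the base spans x -220 to +40 mm. -x is its front.
- cup: Blue round sorting cup, 68 mm across, 70 mm high. Origin: centre of its underside. Leave alone.
- knob: White nylon drawer knob, 32 mm across, 29 mm high, loose on the shelf. Origin: centre of its underside. Leave alone.
- lag0: Black-oxide lag bolt lying on the shelf, 80 mm long, head 14 mm across, shank 8 mm. Origin: on the shelf below its middle, x along it. Leave alone.
- lag1: A second such lag bolt. Leave alone.

How it is judged:
On the way, in this order (a step that is already met when the one before it is completed fails the run):
1. the upper drawer is pulled out to its stop (within 8 mm) (value of joint cabinet_drawer0 above 0.1416 m), for 0.1 s.
2. the turnbuckle, still held by the fingers, is at the rest, in line with its slope and less than 8 mm above its surface, moving slowly (x of turnbuckle in the frame of rest between -0.006 and 0.015 m and y of turnbuckle in the frame of rest between -0.008 and 0.008 m and z of turnbuckle in the frame of rest between -0.004 and 0.008 m and angle between the x axis of turnbuckle and the x axis of rest, either way round below 0.14 rad and angle between the z axis of turnbuckle and the z axis of rest, either way round below 0.14 rad and contact force between turnbuckle and the fingers above 1 N and linear speed of turnbuckle below 0.06 m/s), for 0.05 s.
At the end, for the whole second after the job is handed in: The turnbuckle lies released and still on the sloping rest: its centre within 8 mm of the rest's centre line, lengthwise along it and flat on it (within 8 degrees), its lower eye within 12 mm of the lip; the upper drawer is still out (within 20 mm of its stop) (x of turnbuckle in the frame of rest between -0.006 and 0.012 m and y of turnbuckle in the frame of rest between -0.008 and 0.008 m and z of turnbuckle in the frame of rest between -0.004 and 0.004 m and angle between the x axis of turnbuckle and the x axis of rest, either way round below 0.14 rad and angle between the z axis of turnbuckle and the z axis of rest, either way round below 0.14 rad and linear speed of turnbuckle below 0.02 m/s and contact force between turnbuckle and rest above 0.3 N and contact force between turnbuckle and the fingers below 0.05 N and value of joint cabinet_drawer0 above 0.1296 m); the robot touches nothing.
It fails at once if the display head is bumped (over 5 N) (contact force between display and anything else above 5 N).
It fails at once if the cup, the drawer knob or a lag bolt is moved by over 20 mm (distance of any of cup, knob, lag0, lag1 from where it was at the start of the episode above 0.02 m).
It also fails if it takes over 61 s, if anything falls off the work surface, if the arm or the gripper's body presses on something with over 40 N, if the wrist force passes 120 N, or if a joint passes its speed limit or range.

ROBOT

A 7-joint arm with a two-finger parallel gripper is mounted at the origin on the work surface. World frame = base frame: x ahead of the robot, y to its left, z up, the work surface at z = 0. Lengths are in m, angles in rad, forces in N, time in s.
With the tool pointing down it reaches from about 0.35 to 0.9 m from the base axis. Payload 8.1 kg.
Tool frame: the origin (TCP) lies midway between the tips of the shut fingers; the grasp point (between the pads) lies arm.hold_point_z behind it (arm.hold_point_z is the distance from the TCP to the grasp point, in m); z points along the fingers, x is the direction in which the jaws open and shut, and the axes are right-handed (so a half turn about z gives the same grasp; the last joint's range is limited). The gripper opens to 92 mm and grips with 3 to 60 N. Pads are 19 mm wide; open, the fingers measure 130 mm over their backs; the gripper's body (75 mm by 190 mm) begins 47 mm behind the grasp point.
Start: joints at [-1.257, 0.434, 0.025, 1.573, -0.012, 1.134, -0.075], TCP at [0.253, 0.571, 0.227] pointing down, gripper open.
Joint ranges: [-2.62, 2.62], [-0.44, 2.09], [-1.27, 1.32], [0.08, 2.57], [-1.32, 4.46], [0.12, 2], [-2.74, 2.74]. Speed limits (rad/s): [2.22, 2.22, 3.01, 3.01, 3.14, 3.14, 3.14].

INTERFACE

Orientations are given as a rotation vector (axis times angle).
In Python, from cell import arm gives the robot as it stands.
- The arm moves only by the shell command python3 -m pendant 'ROWS' [FORCE]. ROWS is JSON, a list of rows, each an object with "dp": the shift along the tool's x, y, z in m, a list of three; "rotation": the turn, a rotation vector about the tool's x, y, z in rad, a list of three; "fingers": the closure, from -1 (fully open) to 1 (shut). In form: [{"dp": [x, y, z], "rotation": [rx, ry, rz], "fingers": fingers}, ...]. A call has 1 to 20 rows; each row is the pose to reach, as a shift and turn from the pose measured when the call began, along the tool's axes at that moment; what a row does not reach only later rows make up. A row lasts 1/8 s, in which the tool goes at most 62.5 mm and 10.7 degrees, less where a joint would pass 70% of its speed; a pose out of reach is approached as far as the arm can. A call with a gripper value outside its range is refused whole. The fingers move at their own pace and stop on an object; FORCE is the grip in N (left out, the last holds). Time passes only in rows, so rows that repeat a pose let the fingers close. It gives the time, the measured TCP pose, the force and the opening at its end, in the units of the state.
- arm.observe(): the state, without advancing time (a new reading comes with each control period).
- arm.get_image(name): name is "side" or "top"; returns the picture (400x640x3 uint8, blue, green, red); there is no depth.
- arm.camera_params(name): a dict with "camera_matrix" (3x3 intrinsics, pixels), "rvec" (rotation vector, rad) and "tvec" (3), from world to camera coordinates, as OpenCV has them. Camera axes: x right, y down, z forward; pixel columns grow to the right and rows downward; lengths in m; the calibration is good to about 2 mm. A picture is of the moment at which its call begins. camera_params takes no time and is no camera call.
- arm.sign_off(): hands the job in, once; it reports no verdict.
The state is a dict: "clock": time; "joints": joint angles; "dq": joint speeds; "joint_efforts": joint torques, N m; "position": TCP position; "ee_rot": TCP orientation; "force": force on the tool from outside, world axes, zero at the start; "ft_torque": the same for the moment, N m; "width": opening from 0.0 (shut) to 1.0 (fully open).
Only numpy, scipy, OpenCV 4.12 (cv2) and the standard library are available. Lean on these libraries where they do the work, as an engineer would, in place of code of your own. Each camera call takes 0.05 s, during which the arm holds its last target.

## Working session

There is one attempt and no reset: what is moved stays moved. The work goes in short steps, Python scripts to look and compute and a shell command to move; the robot and the scene stay as the last step left them, time stands still between calls to the robot, and variables do not carry over. Pictures are saved under pics/ and viewed, and the job is handed in when it is done.

```bash
ls; mkdir -p pics
python3 - <<'E'
from cell import arm
import cv2
print(arm.observe(), arm.hold_point_z)
for n in ("side","top"):
    cv2.imwrite(f"pics/{n}0.png",arm.get_image(n)); print(n,arm.camera_params(n))
E
```

```text
pics
{'clock': 0.0, 'joints': array([-1.25659855,  0.43522542,  0.02496379,  1.57410206, -0.01161505,
        1.13397753, -0.07512527]), 'dq': array([-0.00095423, -0.00151483,  0.00026484, -0.00121531,  0.00032088,
        0.00040631, -0.00049663]), 'joint_efforts': array([ 6.29176593e-04, -6.67850518e+01,  9.85582620e-01, -3.14453101e+01,
       -6.05643145e-02,  4.27024020e-02,  1.54083773e-04]), 'position': array([0.25285835, 0.57100953, 0.22594142]), 'ee_rot': array([ 2.63225651e+00,  1.71312979e+00, -1.94896019e-03]), 'force': array([ 0.68206681, -0.78352918, -0.03024043]), 'ft_torque': array([-0.00726897, -0.01061409,  0.05037362]), 'width': 0.9987154660236536} 0.0188
side {'camera_matrix': array([[387.77007073,   0.        , 319.39276533],
       [  0.        , 387.77007073, 198.49866001],
       [  0.        ,   0.        ,   1.        ]]), 'rvec': array([ 0.17630469, -2.64840056,  1.53642775]), 'tvec': array([0.63670333, 0.20025858, 0.88418941])}
top {'camera_matrix': array([[510.77499192,   0.        , 324.13815151],
       [  0.        , 510.77499192, 198.63619007],
       [  0.        ,   0.        ,   1.        ]]), 'rvec': array([ 2.14904787, -2.19408735,  0.15951309]), 'tvec': array([-0.01326389,  0.64827649,  1.11722808])}
```

View pics/side0.png

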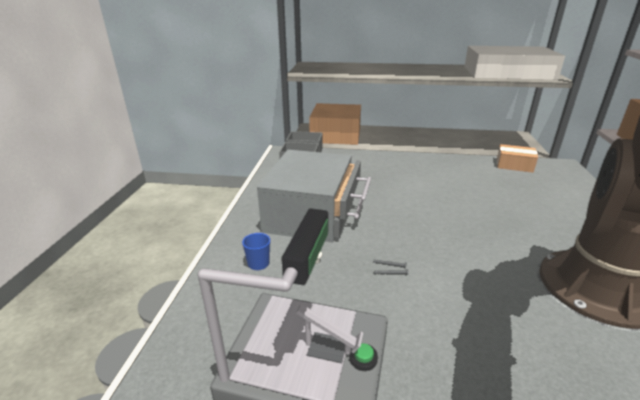

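View pics/top0.png

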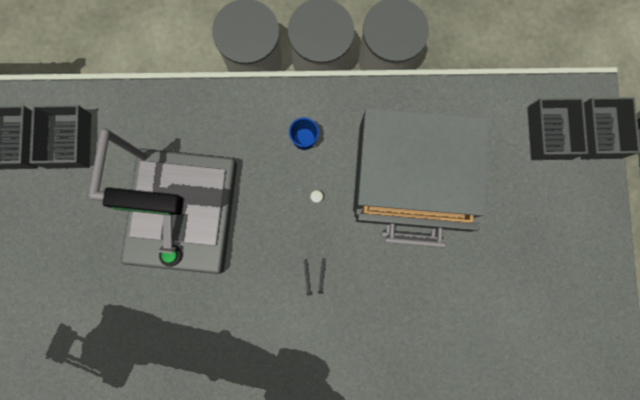

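The views show the scale on the left in the top image (about 180,215), with the display at (143,201). The cabinet is at (420,165) with its upper drawer slightly ajar and its handle at about (415,240). I'll enlarge these regions to get accurate pixels.

```bash
cat > h.py <<'E'
import numpy as np, cv2
from cell import arm
from scipy.spatial.transform import Rotation as R
def cam(n):
    p=arm.camera_params(n); return p["camera_matrix"],p["rvec"],p["tvec"]
def proj(n,X):
    K,r,t=cam(n); return cv2.projectPoints(np.array(X,float).reshape(-1,1,3),r,t,K,None)[0].reshape(-1,2)
def onz(n,uv,z):
    K,r,t=cam(n); M=R.from_rotvec(r).as_matrix(); c=-M.T@t
    d=M.T@np.linalg.inv(K)@np.array([uv[0],uv[1],1.]); return c+d*(z-c[2])/d[2]
def crop(src,dst,x0,y0,w,h,s):
    im=cv2.imread(src)[y0:y0+h,x0:x0+w]; cv2.imwrite(dst,cv2.resize(im,None,fx=s,fy=s,interpolation=cv2.INTER_CUBIC))
E
python3 - <<'E'
from h import *
crop("pics/top0.png","pics/t_cab.png",340,100,160,150,4)
crop("pics/top0.png","pics/t_sc.png",80,120,180,160,4)
crop("pics/side0.png","pics/s_sc.png",190,200,210,200,3)
for n in("side","top"):
    K,r,t=cam(n);M=R.from_rotvec(r).as_matrix();print(n,-M.T@t)
E
```

```text
side [0.53523573 0.74855076 0.61683062]
top [0.50951546 0.0053097  1.18701421]
```

View pics/t_cab.png

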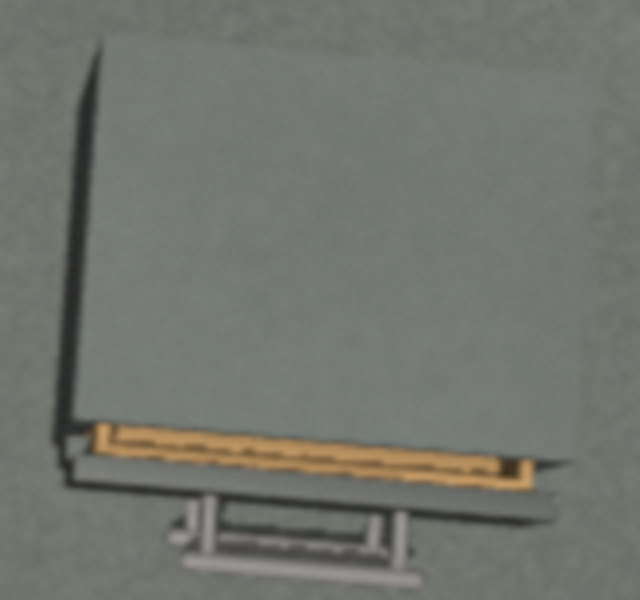

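View pics/t_sc.png

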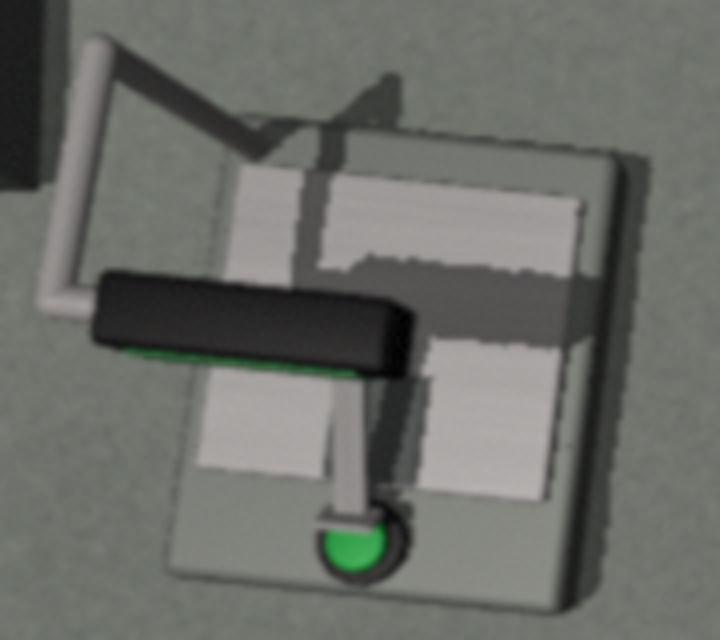

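View pics/s_sc.png

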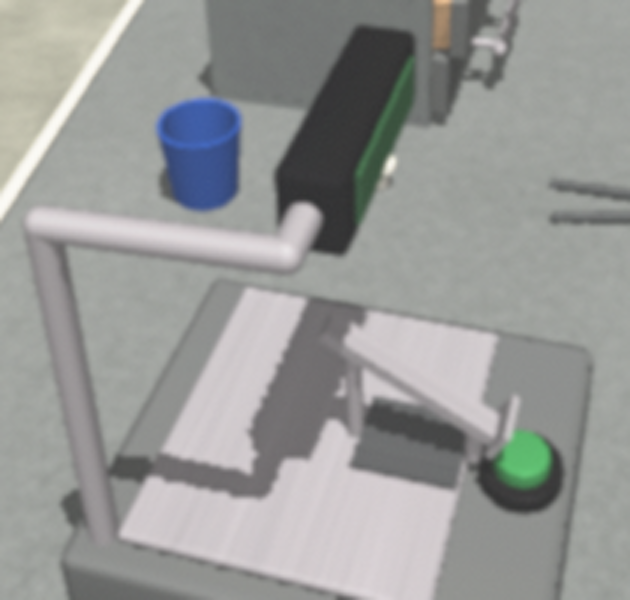

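```bash
cat > fit.py <<'E'
from h import *
from scipy.optimize import least_squares
s,c=.5,np.sqrt(.75)
def rest(x,y,z): return (-.12+x*c-z*s, y, .13+x*s+z*c)
def T(a,b): return (80+a/4,120+b/4)
def S(a,b): return (190+a/3,200+b/3)
def C(a,b): return (340+a/4,100+b/4)
def fit(obs,x0):
    def w(p,X):
        X=np.array(X); ca,sa=np.cos(p[2]),np.sin(p[2])
        return np.c_[p[0]+ca*X[:,0]-sa*X[:,1],p[1]+sa*X[:,0]+ca*X[:,1],X[:,2]]
    def f(p): return np.concatenate([(proj(n,w(p,[X]))-np.array(uv)).ravel()*wt for n,X,uv,wt in obs])
    r=least_squares(f,x0,loss='soft_l1'); print(np.round(r.x,4)); print(np.round(f(r.x).reshape(-1,2),1).tolist()); return r.x
if __name__=="__main__":
    sc=[("top",(-.22,.11,.06),T(166,577),1),("top",(-.22,-.11,.06),T(562,612),1),("top",(.04,-.11,.06),T(620,150),1),
    ("top",rest(-.066,0,.012),T(350,521),1.),("top",rest(-.064,.008,0),T(333,512),1),("top",rest(-.064,-.008,0),T(369,514),1),
    ("side",rest(.045,.008,0),S(322,338),1),("side",rest(.045,-.008,0),S(352,328),1),
    ("side",(.04,-.11,.06),S(218,280),1),("side",(-.22,-.11,.06),S(592,350),1),("side",(.04,.11,.06),S(65,560),1),
    ("top",(-.114,.065,.305),T(98,342),1),("top",(-.08,.065,.305),T(105,270),1)]
    fit(sc,[.5,.3,-.08])
    cb=[("top",(.11,.13,.144),C(103,38),1),("top",(-.11,.13,.144),C(75,420),1),("top",(-.11,-.13,.144),C(574,462),1),("top",(.11,-.13,.144),C(592,72),1)]
    p=fit(cb,[.6,-.2,-.08])
    a=onz("top",C(185,560),.106);b=onz("top",C(420,580),.106);print("handle",a,b,(a+b)/2,np.linalg.norm(a-b))
E
python3 fit.py
```

```text
[ 0.715   0.2858 -0.1157]
[[-1.9, 0.7], [0.4, 1.5], [-0.4, -0.1], [-1.1, 2.1], [1.1, 0.4], [-0.3, 0.6], [0.2, -4.0], [-6.9, -7.6], [-2.7, -3.9], [-0.1, -4.1], [-4.5, -2.7], [-3.0, 1.2], [-1.9, -0.3]]
[ 0.7118 -0.2343 -0.1024]
[[0.1, -5.5], [-0.4, 2.4], [0.2, 2.3], [0.1, -3.5]]
handle [ 0.54905018 -0.15447037  0.106     ] [ 0.5358134  -0.27913976  0.106     ] [ 0.54243179 -0.21680507  0.106     ] 0.12537012437555217
```

```bash
cat > ov.py <<'E'
from fit import *
import sys
def wf(im,n,p,segs,col=(0,0,255),sc=1,off=(0,0)):
    ca,sa=np.cos(p[2]),np.sin(p[2])
    for a,b in segs:
        X=np.array([a,b]);W=np.c_[p[0]+ca*X[:,0]-sa*X[:,1],p[1]+sa*X[:,0]+ca*X[:,1],X[:,2]]
        q=(proj(n,W)-np.array(off)+.5)*sc-.5
        cv2.line(im,*[tuple(int(v) for v in np.round(k)) for k in q],col,1,cv2.LINE_AA)
def box(x0,x1,y0,y1,z0,z1):
    L=[]
    for z in(z0,z1): L+=[((x0,y0,z),(x1,y0,z)),((x1,y0,z),(x1,y1,z)),((x1,y1,z),(x0,y1,z)),((x0,y1,z),(x0,y0,z))]
    return L+[((x,y,z0),(x,y,z1)) for x in(x0,x1) for y in(y0,y1)]
SC=box(-.22,.04,-.11,.11,0,.06)+box(-.114,-.08,-.065,.065,.26,.305)+[(rest(-.064,.008,0),rest(.045,.008,0)),(rest(-.064,-.008,0),rest(.045,-.008,0)),(rest(.045,-.008,0),rest(.045,.008,0)),(rest(-.064,0,0),rest(-.064,0,.012))]
CB=box(-.11,.11,-.13,.13,0,.144)
def up(src,x0,y0,w,h,s): return cv2.resize(cv2.imread(src)[y0:y0+h,x0:x0+w],None,fx=s,fy=s,interpolation=cv2.INTER_CUBIC)
E
cat > o1.py <<'E'
from ov import *
p=np.array(eval(sys.argv[1]));c=np.array(eval(sys.argv[2]))
im=up("pics/top0.png",80,120,180,160,4);wf(im,"top",p,SC,sc=4,off=(80,120));cv2.imwrite("pics/a1.png",im)
im=up("pics/side0.png",190,190,210,200,3);wf(im,"side",p,SC,sc=3,off=(190,190));cv2.imwrite("pics/a2.png",im)
im=up("pics/side0.png",230,130,160,140,4);wf(im,"side",c,CB,sc=4,off=(230,130));cv2.imwrite("pics/a3.png",im)
E
python3 o1.py "[.715,.2858,-.1157]" "[.707,-.234,-.102]"
```

```text
(no output)
```

View pics/a1.png

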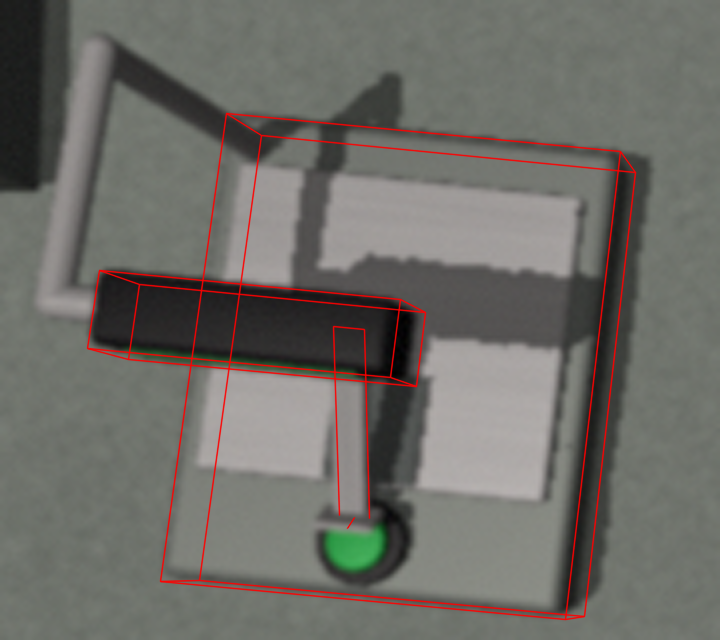

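View pics/a2.png

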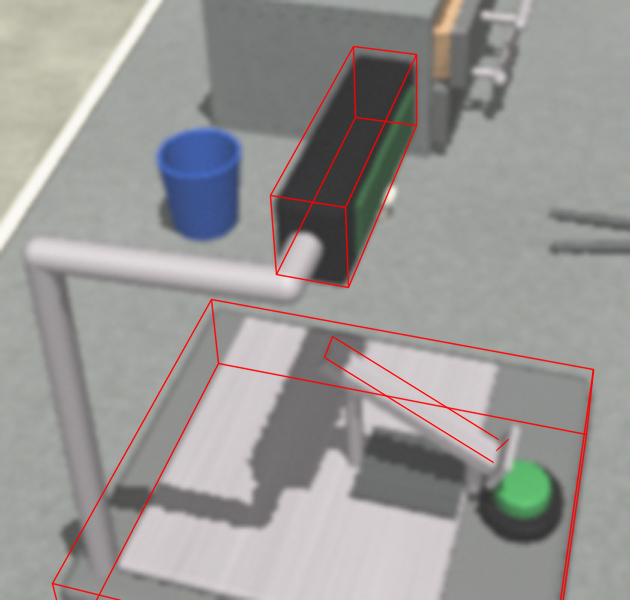

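View pics/a3.png

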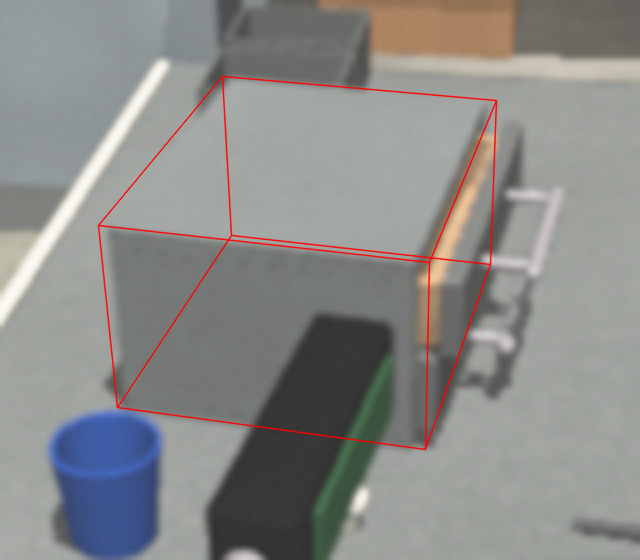

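Run:
```python
from fit import *
f=-.095
cb=[("top",(.11,.13,.144),C(101,36),1),("top",(f,.13,.144),C(74,420),1),("top",(f,-.13,.144),C(574,462),1),("top",(.11,-.13,.144),C(592,72),1),
("side",(.11,.13,.144),(230+105/4,130+228/4),1),("side",(f,.13,.144),(230+418/4,130+265/4),1)]
p=fit(cb,[.6,-.2,-.08])
ca,sa=np.cos(p[2]),np.sin(p[2])
h=np.array([.5424,-.2168])-p[:2]; print("handle in cab",ca*h[0]+sa*h[1],-sa*h[0]+ca*h[1])
for e in(.06,-.06):
    # side: handle ends for opening
    q=[p[0]+ca*-.176-sa*e,p[1]+sa*-.176+ca*e,.106];print(proj("side",q),proj("top",q))
o=arm.observe();M=R.from_rotvec(o['ee_rot']).as_matrix();print(M.round(3))
```

```text
[ 0.7016 -0.2328 -0.0977]
[[-0.2, -0.0], [-0.0, 0.4], [0.3, -0.3], [-0.6, 0.9], [-0.0, -0.7], [-1.3, -1.5]]
handle in cab -0.16003069939914116 0.00037896639503081676
[[368.2811108 197.9784307]] [[387.21725898 247.91473488]]
[[373.46676173 178.13572105]] [[443.57859298 252.23707095]]
[[ 0.405  0.914 -0.   ]
 [ 0.914 -0.405 -0.001]
 [-0.001  0.    -1.   ]]
```

```bash
cat >> h.py <<'E'
def go(pos,Mt):
    o=arm.observe();M=R.from_rotvec(o['ee_rot']).as_matrix()
    print("dp",np.round(M.T@(np.array(pos)-o['position']),4),"rot",np.round(R.from_matrix(M.T@Mt).as_rotvec(),4),"from",o['position'].round(4),"w",round(o['width'],3),"F",o['force'].round(1),"t",round(o['clock'],2))
def down(yaw): # tool x at yaw, z down
    x=np.array([np.cos(yaw),np.sin(yaw),0]);z=np.array([0,0,-1.]);return np.c_[x,np.cross(z,x),z]
E
python3 - <<'E'
from h import *
go([.5424,-.2168,.19],down(-.102))
E
```

```text
dp [-0.6031  0.5837  0.0369] rot [1.0000e-03 1.1000e-03 1.2559e+00] from [0.2529 0.5711 0.226 ] w 0.997 F [ 0.4  0.3 -0.6] t 0.1
```

```bash
python3 -m pendant '[{"dp":[-0.05,0.05,0],"rotation":[0,0,0.1],"fingers":0.5},{"dp":[-0.09,0.09,0],"rotation":[0,0,0.2],"fingers":0.5},{"dp":[-0.13,0.13,0],"rotation":[0,0,0.3],"fingers":0.5},{"dp":[-0.17,0.17,0],"rotation":[0,0,0.4],"fingers":0.5},{"dp":[-0.21,0.205,0.01],"rotation":[0,0,0.5],"fingers":0.5},{"dp":[-0.25,0.245,0.01],"rotation":[0,0,0.6],"fingers":0.5},{"dp":[-0.29,0.28,0.01],"rotation":[0,0,0.7],"fingers":0.5},{"dp":[-0.33,0.32,0.01],"rotation":[0,0,0.8],"fingers":0.5},{"dp":[-0.37,0.36,0.02],"rotation":[0,0,0.9],"fingers":0.5},{"dp":[-0.41,0.4,0.02],"rotation":[0,0,1.0],"fingers":0.5},{"dp":[-0.45,0.44,0.02],"rotation":[0,0,1.1],"fingers":0.5},{"dp":[-0.49,0.48,0.03],"rotation":[0,0,1.2],"fingers":0.5},{"dp":[-0.53,0.52,0.03],"rotation":[0,0,1.256],"fingers":0.5},{"dp":[-0.57,0.555,0.037],"rotation":[0,0,1.256],"fingers":0.5},{"dp":[-0.603,0.584,0.037],"rotation":[0,0,1.256],"fingers":0.5},{"dp":[-0.603,0.584,0.037],"rotation":[0,0,1.256],"fingers":0.5},{"dp":[-0.603,0.584,0.037],"rotation":[0,0,1.256],"fingers":0.5}]' 20
python3 - <<'E'
from h import *
go([.5424,-.2168,.09],down(-.102))
cv2.imwrite("pics/side1.png",arm.get_image("side"));cv2.imwrite("pics/top1.png",arm.get_image("top"))
crop("pics/side1.png","pics/s1.png",280,90,160,150,4)
crop("pics/top1.png","pics/t1.png",340,100,160,170,3)
E
```

```text
clock: 2.22
position: [0.5423, -0.2162, 0.1894]
ee_rot: [3.137, -0.161, -0.002]
force: [-0.1, 0.9, 0.3]
width: 0.253
dp [0.0003 0.0005 0.0994] rot [ 0.0008  0.0015 -0.0003] from [ 0.5423 -0.2162  0.1894] w 0.253 F [-0.1  0.9  0.3] t 2.23
```

View pics/s1.png

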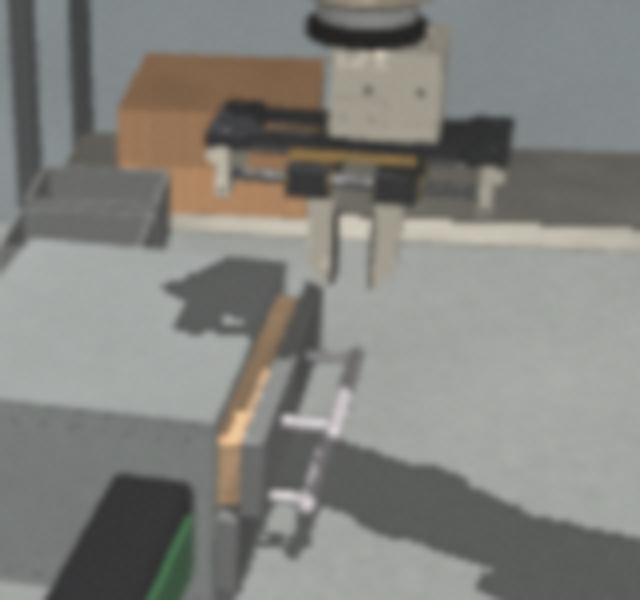

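View pics/t1.png

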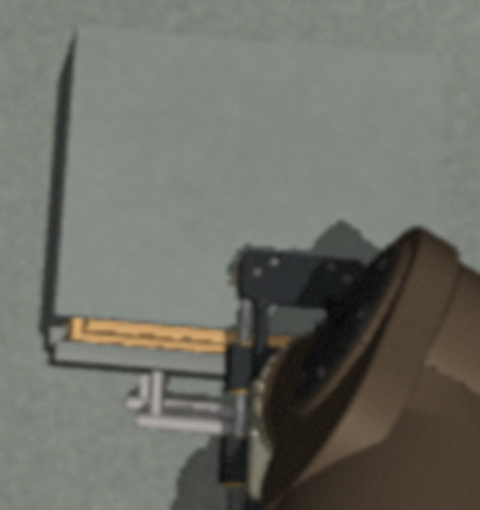

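The gripper sits above the handle, with its fingers at (325–385, 280) in the side crop and the bar below. Now I'll descend and close.

```bash
python3 -m pendant '[{"dp":[0,0,0.03],"rotation":[0,0,0],"fingers":0.5},{"dp":[0,0,0.055],"rotation":[0,0,0],"fingers":0.5},{"dp":[0,0,0.075],"rotation":[0,0,0],"fingers":0.5},{"dp":[0,0,0.09],"rotation":[0,0,0],"fingers":0.5},{"dp":[0,0,0.098],"rotation":[0,0,0],"fingers":0.5},{"dp":[0,0,0.098],"rotation":[0,0,0],"fingers":0.5},{"dp":[0,0,0.098],"rotation":[0,0,0],"fingers":1},{"dp":[0,0,0.098],"rotation":[0,0,0],"fingers":1},{"dp":[0,0,0.098],"rotation":[0,0,0],"fingers":1},{"dp":[0,0,0.098],"rotation":[0,0,0],"fingers":1}]' 20
```

```text
clock: 3.58
position: [0.5429, -0.2155, 0.0923]
ee_rot: [3.137, -0.158, 0.0]
force: [-1.1, 0.7, 5.0]
width: 0.112
```

The bar is gripped: the opening is 10.3 mm on an 11 mm bar. Next I'll pull.

```bash
python3 -m pendant '[{"dp":[-0.008,0,0],"rotation":[0,0,0],"fingers":1},{"dp":[-0.02,0,0],"rotation":[0,0,0],"fingers":1},{"dp":[-0.035,0,0],"rotation":[0,0,0],"fingers":1},{"dp":[-0.05,0,0],"rotation":[0,0,0],"fingers":1},{"dp":[-0.065,0,0],"rotation":[0,0,0],"fingers":1},{"dp":[-0.08,0,0],"rotation":[0,0,0],"fingers":1},{"dp":[-0.095,0,0],"rotation":[0,0,0],"fingers":1},{"dp":[-0.108,0,0],"rotation":[0,0,0],"fingers":1},{"dp":[-0.118,0,0],"rotation":[0,0,0],"fingers":1},{"dp":[-0.125,0,0],"rotation":[0,0,0],"fingers":1},{"dp":[-0.13,0,0],"rotation":[0,0,0],"fingers":1},{"dp":[-0.134,0,0],"rotation":[0,0,0],"fingers":1},{"dp":[-0.136,0,0],"rotation":[0,0,0],"fingers":1},{"dp":[-0.136,0,0],"rotation":[0,0,0],"fingers":1}]'
```

```text
clock: 5.32
position: [0.4088, -0.2014, 0.0924]
ee_rot: [3.137, -0.156, 0.004]
force: [8.2, 4.7, -5.1]
width: 0.112
```

```bash
python3 -m pendant '[{"dp":[-0.002,0,0],"rotation":[0,0,0],"fingers":1},{"dp":[-0.004,0,0],"rotation":[0,0,0],"fingers":1},{"dp":[-0.005,0,0],"rotation":[0,0,0],"fingers":1},{"dp":[-0.005,0,0],"rotation":[0,0,0],"fingers":1}]'
python3 -m pendant '[{"dp":[0.001,0,0],"rotation":[0,0,0],"fingers":0.5},{"dp":[0.001,0,0],"rotation":[0,0,0],"fingers":0.5},{"dp":[0.001,0,0],"rotation":[0,0,0],"fingers":0.5}]'
```

```text
clock: 5.82
position: [0.4088, -0.2014, 0.0926]
ee_rot: [3.134, -0.152, 0.017]
force: [22.8, 1.2, -23.5]
width: 0.113
clock: 6.2
position: [0.4089, -0.2018, 0.0925]
ee_rot: [3.134, -0.154, 0.015]
force: [-0.2, -0.1, 0.7]
width: 0.25
```

```bash
python3 -m pendant '[{"dp":[0,0,-0.03],"rotation":[0,0,0],"fingers":0.5},{"dp":[0,0,-0.07],"rotation":[0,0,0],"fingers":0.5},{"dp":[0,0,-0.12],"rotation":[0,0,0],"fingers":0.5},{"dp":[0,-0.04,-0.15],"rotation":[0,0,0],"fingers":0.0},{"dp":[0,-0.09,-0.15],"rotation":[0,0,0],"fingers":0.0},{"dp":[0,-0.14,-0.15],"rotation":[0,0,0],"fingers":0.0},{"dp":[0,-0.19,-0.15],"rotation":[0,0,0],"fingers":0.0},{"dp":[0,-0.24,-0.15],"rotation":[0,0,0],"fingers":0.0},{"dp":[0,-0.28,-0.15],"rotation":[0,0,0],"fingers":0.0},{"dp":[0,-0.28,-0.15],"rotation":[0,0,0],"fingers":0.0}]'
python3 - <<'E'
from h import *
cv2.imwrite("pics/side2.png",arm.get_image("side"));cv2.imwrite("pics/top2.png",arm.get_image("top"))
crop("pics/top2.png","pics/t2.png",340,180,160,150,4)
E
```

```text
clock: 7.45
position: [0.4345, 0.08, 0.2412]
ee_rot: [3.134, -0.146, 0.014]
force: [0.1, -0.2, -0.2]
width: 0.501
```

View pics/t2.png

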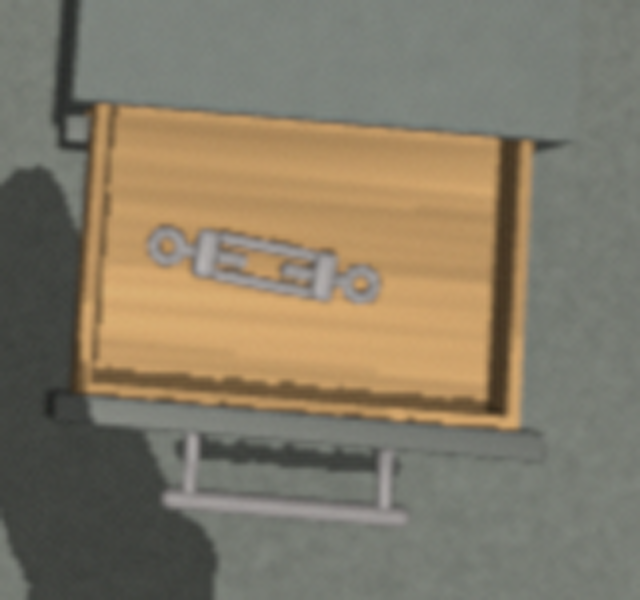

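View pics/side2.png

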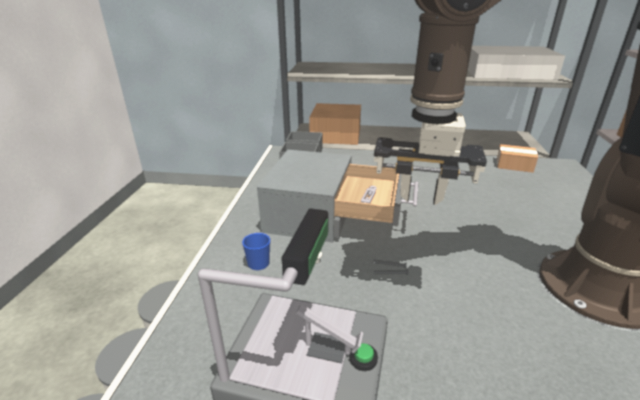

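The drawer is out. In the crop the turnbuckle runs from its left end at (147,245) to its right end at (381,286), with its centre at about (264,266).

```bash
python3 - <<'E'
from h import *
C=lambda a,b:(340+a/4,180+b/4)
a=onz("top",C(147,245),.089);b=onz("top",C(381,286),.089);c=(a+b)/2
print(a,b,c,np.linalg.norm(a-b)); 
e=onz("top",C(205,254),.096);f=onz("top",C(325,277),.096);print((e+f)/2)
d=a-b; yaw=np.arctan2(d[1],d[0]); print("axis yaw",np.degrees(yaw))
g=[onz("top",C(165,499),.106),onz("top",C(407,518),.106)];print("handle",g,(g[0]+g[1])/2)
go([c[0],c[1],.22],down(yaw-np.pi/2))
print(proj("side",c))
E
python3 -c "
from h import *
crop('pics/side2.png','pics/s2.png',310,140,120,100,5)"
```

```text
[ 0.54742823 -0.13639461  0.089     ] [ 0.52276218 -0.26180469  0.089     ] [ 0.5350952  -0.19909965  0.089     ] 0.12781275332950007
[ 0.53492303 -0.19832017  0.096     ]
axis yaw 78.8729174957462
handle [array([ 0.41461403, -0.13903271,  0.106     ]), array([ 0.40177275, -0.26547377,  0.106     ])] [ 0.40819339 -0.20225324  0.106     ]
dp [0.1269 0.2646 0.0236] rot [ 0.004  -0.0094  0.0963] from [0.4344 0.0768 0.2413] w 0.501 F [-0.1 -0.4  0.7] t 7.55
[[367.37374582 195.59882157]]
```

View pics/s2.png

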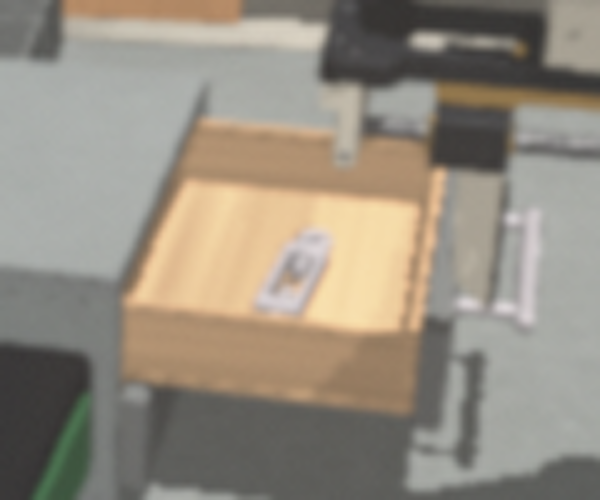

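Length measures 127.8 mm and the side view agrees within 1 px. Next is moving above it, then grasping.

```bash
python3 -m pendant '[{"dp":[0.02,0.04,0.0],"rotation":[0,0,0.02],"fingers":0.0},{"dp":[0.045,0.09,0.0],"rotation":[0,0,0.04],"fingers":0.0},{"dp":[0.07,0.14,0.0],"rotation":[0,0,0.06],"fingers":0.0},{"dp":[0.09,0.19,0.01],"rotation":[0,0,0.08],"fingers":0.0},{"dp":[0.115,0.235,0.015],"rotation":[0.004,-0.009,0.096],"fingers":0.0},{"dp":[0.127,0.264,0.024],"rotation":[0.004,-0.009,0.096],"fingers":0.0},{"dp":[0.127,0.264,0.024],"rotation":[0.004,-0.009,0.096],"fingers":0.0},{"dp":[0.127,0.264,0.024],"rotation":[0.004,-0.009,0.096],"fingers":0.0}]' 25
python3 - <<'E'
from h import *
go([.535,-.1988,.085],down(np.radians(-11.1)))
E
```

```text
clock: 8.55
position: [0.5343, -0.1988, 0.2196]
ee_rot: [-3.126, 0.306, 0.0]
force: [-0.8, -0.0, -0.5]
width: 0.499
dp [ 7.000e-04 -1.000e-04  1.346e-01] rot [-0.0003  0.0003 -0.0016] from [ 0.5343 -0.1988  0.2196] w 0.499 F [-0.8 -0.  -0.5] t 8.55
```

```bash
python3 -m pendant '[{"dp":[0.001,0,0.03],"rotation":[0,0,0],"fingers":0.0},{"dp":[0.001,0,0.06],"rotation":[0,0,0],"fingers":0.0},{"dp":[0.001,0,0.09],"rotation":[0,0,0],"fingers":0.0},{"dp":[0.001,0,0.11],"rotation":[0,0,0],"fingers":0.0},{"dp":[0.001,0,0.125],"rotation":[0,0,0],"fingers":0.0},{"dp":[0.001,0,0.132],"rotation":[0,0,0],"fingers":0.0},{"dp":[0.001,0,0.134],"rotation":[0,0,0],"fingers":0.0},{"dp":[0.001,0,0.134],"rotation":[0,0,0],"fingers":0.0}]' 25
```

```text
clock: 9.55
position: [0.5356, -0.1991, 0.0861]
ee_rot: [-3.126, 0.306, -0.001]
force: [0.3, -0.5, 0.4]
width: 0.502
```

```bash
python3 -m pendant '[{"dp":[0,0,0],"rotation":[0,0,0],"fingers":0.3},{"dp":[0,0,0],"rotation":[0,0,0],"fingers":0.6},{"dp":[0,0,0],"rotation":[0,0,0],"fingers":1},{"dp":[0,0,0],"rotation":[0,0,0],"fingers":1},{"dp":[0,0,0],"rotation":[0,0,0],"fingers":1},{"dp":[0,0,0],"rotation":[0,0,0],"fingers":1}]' 25
python3 -m pendant '[{"dp":[0,0,-0.01],"rotation":[0,0,0],"fingers":1},{"dp":[0,0,-0.03],"rotation":[0,0,0],"fingers":1},{"dp":[0,0,-0.06],"rotation":[0,0,0],"fingers":1},{"dp":[0,0,-0.1],"rotation":[0,0,0],"fingers":1},{"dp":[0,0,-0.14],"rotation":[0,0,0],"fingers":1},{"dp":[0,0,-0.17],"rotation":[0,0,0],"fingers":1},{"dp":[0,0,-0.17],"rotation":[0,0,0],"fingers":1}]' 25
python3 - <<'E'
from h import *
cv2.imwrite("pics/side3.png",arm.get_image("side"))
crop("pics/side3.png","pics/s3.png",270,60,220,180,3)
E
```

```text
clock: 10.3
position: [0.5359, -0.1992, 0.0864]
ee_rot: [-3.126, 0.306, -0.002]
force: [-1.7, 0.9, 5.6]
width: 0.279
clock: 11.18
position: [0.5367, -0.1998, 0.2588]
ee_rot: [3.126, -0.307, 0.008]
force: [0.1, 0.0, -2.7]
width: 0.281
```

View pics/s3.png

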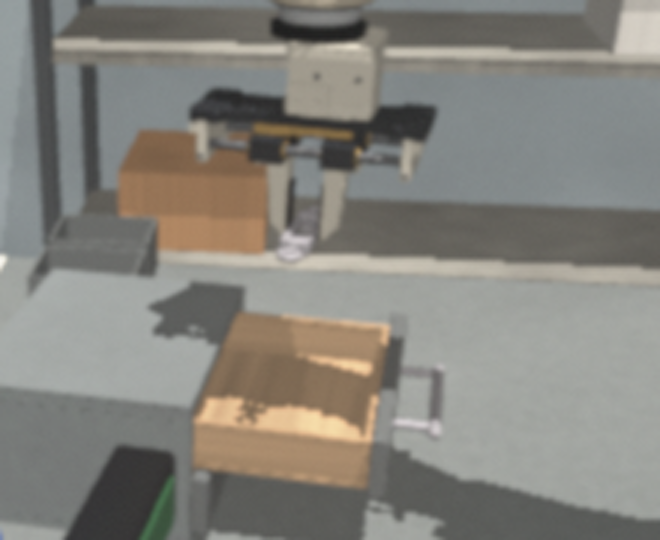

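```bash
python3 -c "
from h import *
crop('pics/side0.png','pics/r1.png',290,295,80,65,10)
crop('pics/top0.png','pics/r2.png',140,195,60,60,10)"
```

```text
(no output)
```

View pics/r1.png

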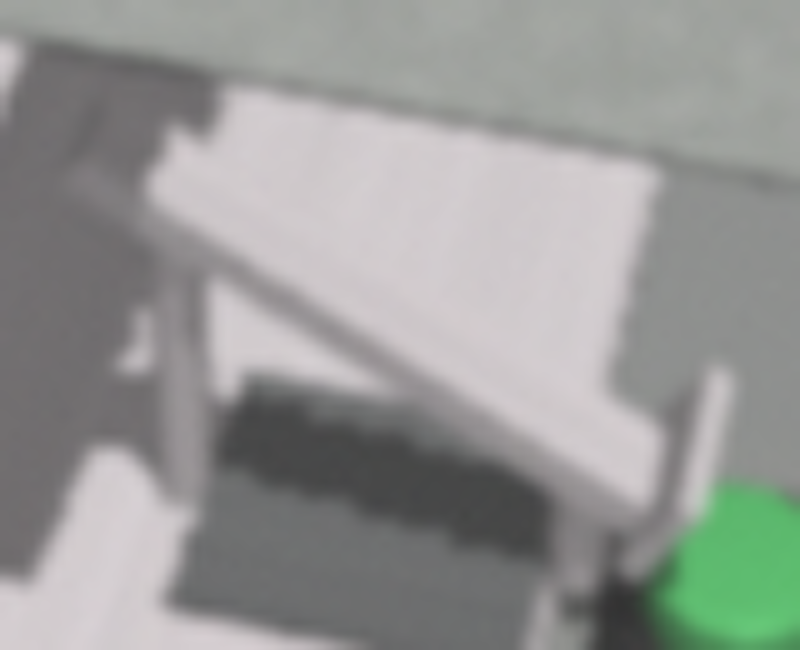

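View pics/r2.png

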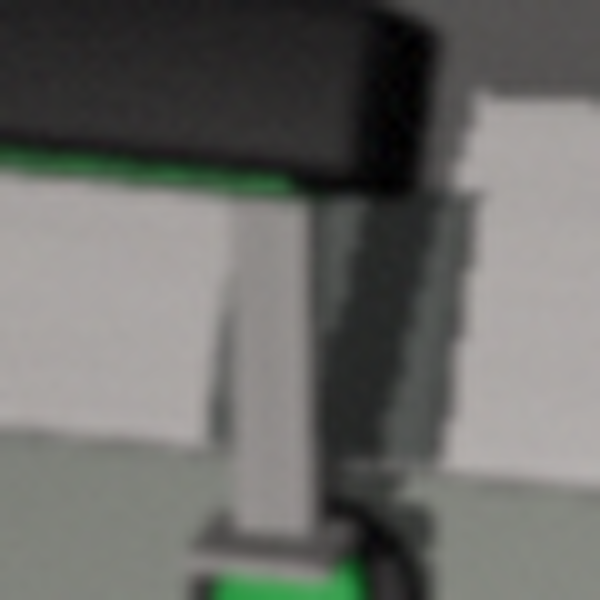

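```bash
cat > fit2.py <<'E'
from ov import *
S=lambda a,b:(290+(a+.5)/10-.5,295+(b+.5)/10-.5)
T=lambda a,b:(140+(a+.5)/10-.5,195+(b+.5)/10-.5)
E=lambda y:(rest(-.064,y,0),rest(.045,y,0))
TE=((-.22,-.11,.06),(-.22,.11,.06)); 
lines=[("side",E(.008),[S(155,203),S(400,361),S(640,513)]),("side",E(-.008),[S(185,132),S(430,290),S(665,438)]),
("top",E(.008),[T(236,200),T(236,400),T(236,525)]),("top",E(-.008),[T(312,200),T(317,400),T(321,525)]),
("top",(rest(-.064,.015,.0),rest(-.064,-.015,.0)),[T(240,533),T(318,535)]),
("side",(rest(-.064,.015,.0),rest(-.064,-.015,.0)),[S(643,515),S(668,445)]),
]
def w(p,X):
    X=np.array(X);ca,sa=np.cos(p[2]),np.sin(p[2])
    return np.c_[p[0]+ca*X[:,0]-sa*X[:,1],p[1]+sa*X[:,0]+ca*X[:,1],X[:,2]]
def res(p,sel=lambda n:True):
    o=[]
    for n,L,pts in lines:
        if not sel(n): continue
        q=proj(n,w(p,L));d=q[1]-q[0];nn=np.array([-d[1],d[0]])/np.linalg.norm(d)
        o+=[(np.array(u)-q[0])@nn for u in pts]
    return np.array(o)
for nm,sel in(("both",lambda n:True),("top",lambda n:n=="top"),("side",lambda n:n=="side")):
    r=least_squares(lambda p:res(p,sel),[.715,.286,-.11]);o=w(r.x,[(-.12,0,.13)])[0]
    print(nm,r.x.round(4),"rest origin",o.round(4),res(r.x,sel).round(1))
E
python3 fit2.py
```

```text
both [ 0.7156  0.2857 -0.1317] rest origin [0.5966 0.3015 0.13  ] [-0.4 -0.7 -0.8 -0.4 -0.6 -0.6  0.7  0.3  0.1  0.5  0.8  1.  -0.1 -0.8
  0.8  1.6]
top [ 0.7164  0.2848 -0.1296] rest origin [0.5974 0.3003 0.13  ] [ 0.1 -0.3 -0.5 -0.   0.2  0.4  0.3 -0.3]
side [ 0.7138  0.2867 -0.142 ] rest origin [0.595  0.3037 0.13  ] [-0.  -0.1  0.   0.  -0.1  0.2 -0.4  0.4]
```

```bash
cat >> h.py <<'E'
YAW=-.12; RO=np.array([.5966,.3015,.130])
def restM():
    ca,sa=np.cos(YAW),np.sin(YAW);Z=R.from_euler('z',YAW).as_matrix()
    s,c=.5,np.sqrt(.75)
    return Z@np.array([[c,0,-s],[0,1,0],[s,0,c]])
def placeM():
    Q=restM(); z=-Q[:,2];x=Q[:,1]; return np.c_[x,np.cross(z,x),z]
def rp(x,y,z): return RO+restM()@np.array([x,y,z])
E
python3 - <<'E'
from h import *
print(arm.observe()['joints'].round(2))
Z=R.from_euler('z',YAW).as_matrix()
pre=rp(.003,0,.0544)+Z@np.array([-.11,0,.04]); print(pre, rp(.003,0,.0544))
go(pre,placeM())
E
```

```text
[-0.19  0.35  0.62  1.7  -0.22  1.16  0.3 ]
[0.46296605 0.31761349 0.21861178] [0.572175   0.30444515 0.17861178]
dp [-0.1719 -0.4929  0.0383] rot [-0.397   0.4276 -1.6051] from [ 0.5359 -0.1993  0.2571] w 0.283 F [ 0.7 -0.4 -3. ] t 11.22
```

```bash
python3 -m pendant '[{"dp":[-0.005,-0.015,0],"rotation":[-0.01,0.01,-0.04],"fingers":1},{"dp":[-0.014,-0.04,0],"rotation":[-0.03,0.03,-0.12],"fingers":1},{"dp":[-0.025,-0.07,0],"rotation":[-0.05,0.054,-0.2],"fingers":1},{"dp":[-0.035,-0.1,0],"rotation":[-0.074,0.08,-0.3],"fingers":1},{"dp":[-0.045,-0.13,0],"rotation":[-0.1,0.107,-0.4],"fingers":1},{"dp":[-0.056,-0.16,0],"rotation":[-0.124,0.133,-0.5],"fingers":1},{"dp":[-0.067,-0.19,0],"rotation":[-0.148,0.16,-0.6],"fingers":1},{"dp":[-0.077,-0.22,0],"rotation":[-0.173,0.187,-0.7],"fingers":1},{"dp":[-0.087,-0.25,0],"rotation":[-0.198,0.213,-0.8],"fingers":1},{"dp":[-0.098,-0.28,0],"rotation":[-0.223,0.24,-0.9],"fingers":1},{"dp":[-0.108,-0.31,0],"rotation":[-0.247,0.266,-1.0],"fingers":1},{"dp":[-0.119,-0.34,0],"rotation":[-0.272,0.293,-1.1],"fingers":1},{"dp":[-0.13,-0.37,0],"rotation":[-0.297,0.32,-1.2],"fingers":1},{"dp":[-0.14,-0.4,0],"rotation":[-0.322,0.346,-1.3],"fingers":1},{"dp":[-0.15,-0.43,0.01],"rotation":[-0.346,0.373,-1.4],"fingers":1},{"dp":[-0.16,-0.46,0.02],"rotation":[-0.371,0.4,-1.5],"fingers":1},{"dp":[-0.168,-0.482,0.03],"rotation":[-0.39,0.42,-1.57],"fingers":1},{"dp":[-0.172,-0.493,0.038],"rotation":[-0.397,0.428,-1.605],"fingers":1},{"dp":[-0.172,-0.493,0.038],"rotation":[-0.397,0.428,-1.605],"fingers":1},{"dp":[-0.172,-0.493,0.038],"rotation":[-0.397,0.428,-1.605],"fingers":1}]' 35
python3 - <<'E'
from h import *
print(arm.observe()['joints'].round(2))
go(rp(.003,0,.0544),placeM())
cv2.imwrite("pics/side4.png",arm.get_image("side"));cv2.imwrite("pics/top4.png",arm.get_image("top"))
crop("pics/side4.png","pics/s4.png",250,200,180,160,4)
E
```

```text
clock: 13.72
position: [0.4631, 0.3167, 0.219]
ee_rot: [2.029, 1.795, 0.481]
force: [1.3, -0.6, -1.7]
width: 0.28
[-1.09  0.2   0.1   2.09  0.69  0.74 -0.04]
dp [0.0011 0.0749 0.0899] rot [ 0.0001  0.0009 -0.0016] from [0.4631 0.3167 0.219 ] w 0.28 F [ 1.3 -0.6 -1.7] t 13.72
```

View pics/s4.png

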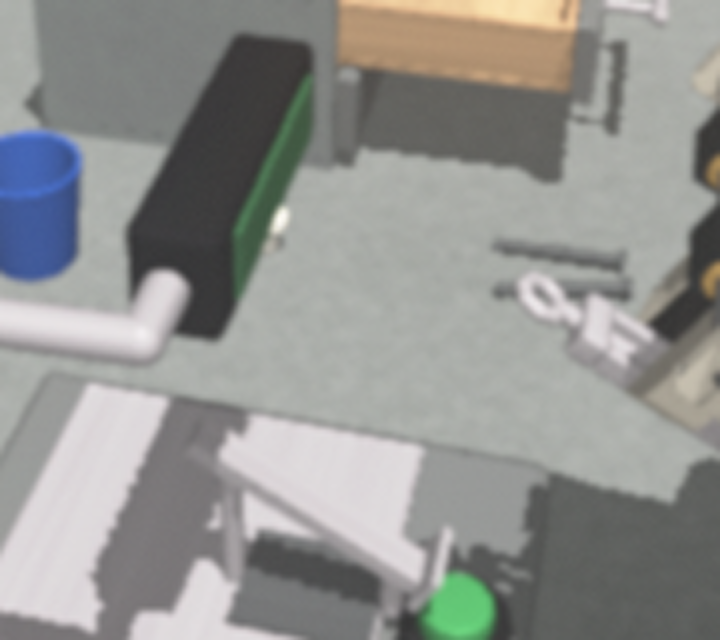

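View pics/top4.png

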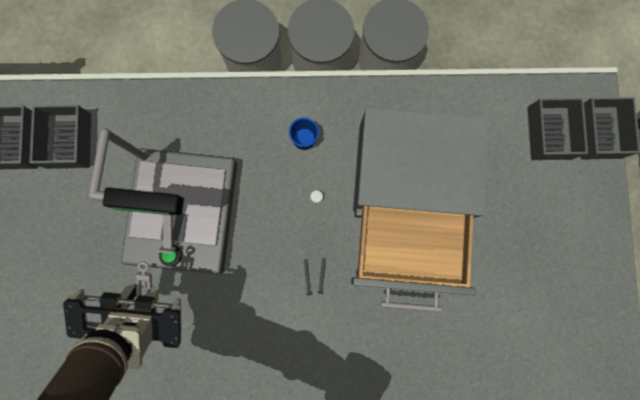

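```bash
python3 -m pendant '[{"dp":[0,0.008,0.01],"rotation":[0,0,0],"fingers":1},{"dp":[0.001,0.022,0.027],"rotation":[0,0,0],"fingers":1},{"dp":[0.001,0.037,0.045],"rotation":[0,0,0],"fingers":1},{"dp":[0.001,0.052,0.063],"rotation":[0,0,0],"fingers":1},{"dp":[0.001,0.065,0.08],"rotation":[0,0,0],"fingers":1},{"dp":[0.001,0.075,0.09],"rotation":[0,0.001,-0.0016],"fingers":1},{"dp":[0.001,0.075,0.09],"rotation":[0,0.001,-0.0016],"fingers":1},{"dp":[0.001,0.075,0.09],"rotation":[0,0.001,-0.0016],"fingers":1}]' 35
cat > look.py <<'E'
from ov import *
from h import *
tag=sys.argv[1]
go(rp(.003,0,.0044),placeM())
o=arm.observe();M=R.from_rotvec(o['ee_rot']).as_matrix()
d=restM().T@(o['position']-RO);print("TCP in rest",d.round(4))
P=lambda x,y,z:o['position']+M@np.array([y,x,.0044-z])
for n,(x,y,w_,h) in(("side",(250,240,160,140)),("top",(120,180,110,110))):
    cv2.imwrite(f"pics/{n}{tag}.png",arm.get_image(n));im=up(f"pics/{n}{tag}.png",x,y,w_,h,5)
    q=lambda X:tuple(int(v) for v in np.round((proj(n,X)[0]-np.array((x,y))+.5)*5-.5))
    for a,b,c in((.064,0,.007),(-.064,0,.007)): cv2.circle(im,q(P(a,b,c)),3,(0,0,255),1)
    for y_ in(.008,-.008): cv2.line(im,q(rp(-.064,y_,0)),q(rp(.045,y_,0)),(255,0,0),1)
    cv2.line(im,q(rp(-.064,.013,.012)),q(rp(-.064,-.013,.012)),(0,255,255),1)
    cv2.imwrite(f"pics/l_{n}{tag}.png",im)
E
python3 look.py 5
```

```text
clock: 14.82
position: [0.5722, 0.3049, 0.179]
ee_rot: [2.027, 1.798, 0.483]
force: [-0.5, -0.1, -1.9]
width: 0.283
dp [-0.0005 -0.0002  0.0503] rot [ 0.0002 -0.0012 -0.0002] from [0.5722 0.3049 0.179 ] w 0.283 F [-0.5 -0.1 -1.9] t 14.82
TCP in rest [0.0032 0.0004 0.0547]
```

View pics/l_side5.png

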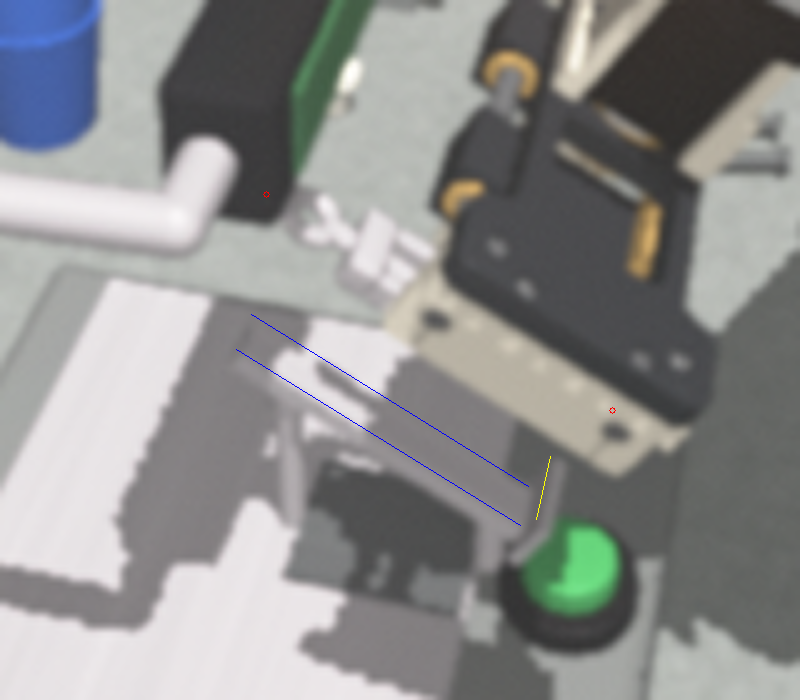

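View pics/l_top5.png

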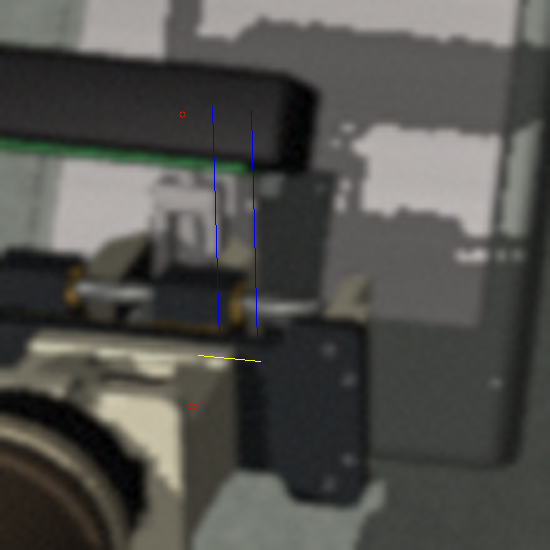

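```bash
cat >> look.py <<'E'
for n,(x,y,w_,h) in(("side",(270,250,100,90)),("top",(130,190,60,60))):
    s=8; im=up(f"pics/{n}{tag}.png",x,y,w_,h,s)
    q=lambda X:tuple(int(v) for v in np.round((proj(n,X)[0]-np.array((x,y))+.5)*s-.5))
    for z,col in((.001,(0,255,0)),(.013,(0,0,255))):
        pts=[P(.038,.013,z),P(.038,-.013,z),P(-.038,-.013,z),P(-.038,.013,z)]
        for i in range(4): cv2.line(im,q(pts[i]),q(pts[(i+1)%4]),col,1)
    cv2.imwrite(f"pics/m_{n}{tag}.png",im)
E
python3 look.py 6
```

```text
dp [-0.0008 -0.0001  0.0506] rot [ 0.0004 -0.0017  0.0002] from [0.572  0.3051 0.1792] w 0.278 F [-0.4  0.3 -0.9] t 14.93
TCP in rest [0.0031 0.0007 0.055 ]
```

View pics/m_side6.png

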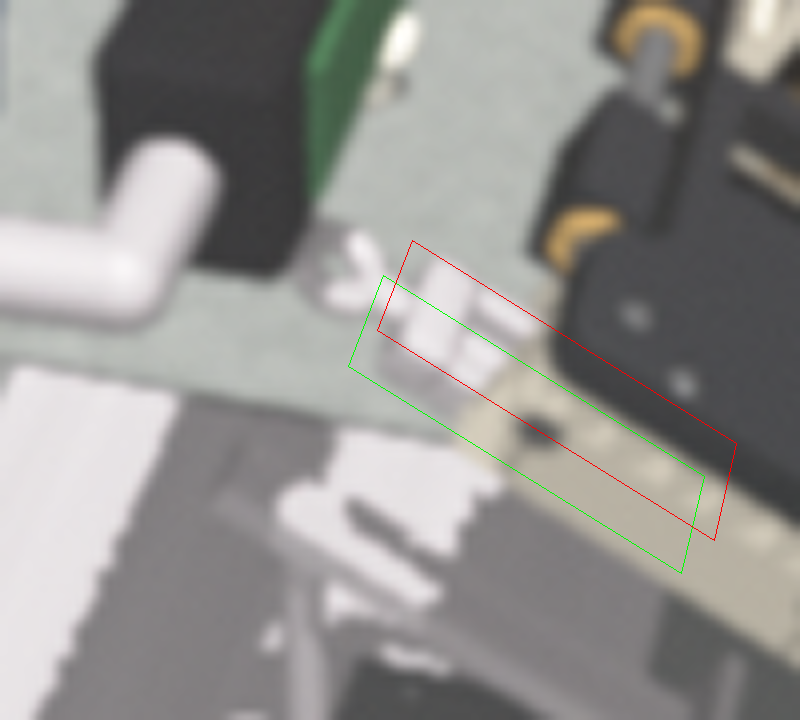

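View pics/m_top6.png

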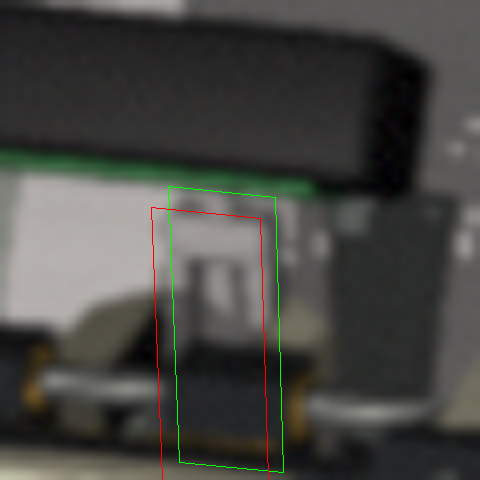

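The side-view overlay shows a few mm of disagreement that the rest fit shows too, which points to camera bias. I'll aim for x ≈ +5 mm on the rest and lower slowly while watching force.

```bash
python3 -m pendant '[{"dp":[-0.001,0.002,0.01],"rotation":[0,0,0],"fingers":1},{"dp":[-0.001,0.002,0.02],"rotation":[0,0,0],"fingers":1},{"dp":[-0.001,0.002,0.029],"rotation":[0,0,0],"fingers":1},{"dp":[-0.001,0.002,0.036],"rotation":[0,0,0],"fingers":1},{"dp":[-0.001,0.002,0.041],"rotation":[0,0,0],"fingers":1},{"dp":[-0.001,0.002,0.044],"rotation":[0,0,0],"fingers":1},{"dp":[-0.001,0.002,0.046],"rotation":[0,0,0],"fingers":1},{"dp":[-0.001,0.002,0.046],"rotation":[0,0,0],"fingers":1},{"dp":[-0.001,0.002,0.046],"rotation":[0,0,0],"fingers":1}]' 35
python3 look.py 7
```

```text
clock: 16.15
position: [0.5966, 0.3013, 0.1407]
ee_rot: [2.027, 1.798, 0.484]
force: [-0.1, -0.5, -1.6]
width: 0.277
dp [ 0.0001 -0.0024  0.0048] rot [ 0.0007 -0.002   0.0001] from [0.5966 0.3013 0.1407] w 0.277 F [-0.1 -0.5 -1.6] t 16.15
TCP in rest [ 0.0054 -0.0002  0.0092]
```

View pics/m_side7.png

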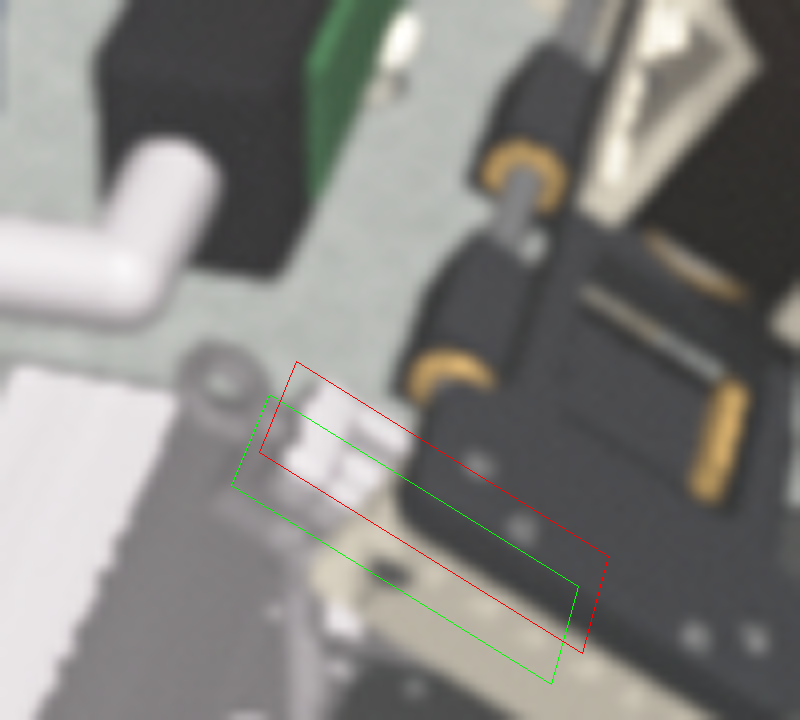

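View pics/l_top7.png

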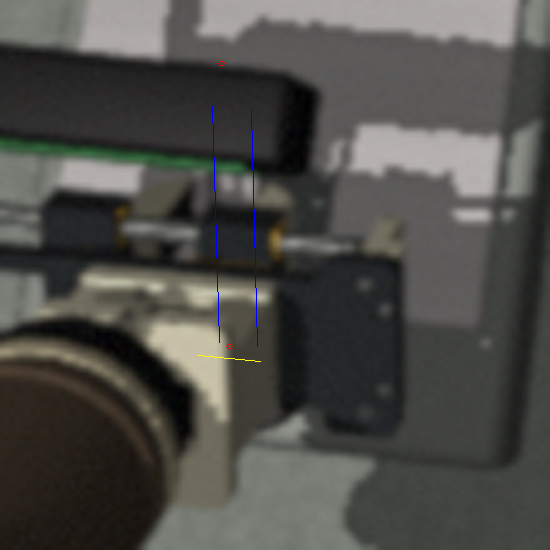

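Run:
```python
from h import *
o=arm.observe();M=R.from_rotvec(o['ee_rot']).as_matrix()
P=lambda x,y,z:o['position']+M@np.array([y,x,.0044-z])
q=lambda X:((proj("side",X)[0]-np.array([270,250])+.5)*8-.5).round(0)
print("tip",q(P(.064,0,.007)),"eyectr",q(P(.054,0,.007)),q(P(.055,0,.007)),"barend",q(rp(.045,.008,0)),q(rp(.045,-.008,0)), "tip if x 10mm less",q(P(.054,0,.007)))
print(q(rp(-.064,.008,0)),q(rp(-.064,-.008,0)))
crop("pics/side7.png","pics/e7.png",280,280,60,60,12)
```

```text
tip [155. 354.] eyectr [197. 381.] [193. 378.] barend [218. 479.] [242. 423.] tip if x 10mm less [197. 381.]
[672. 760.] [685. 698.]
```

View pics/e7.png

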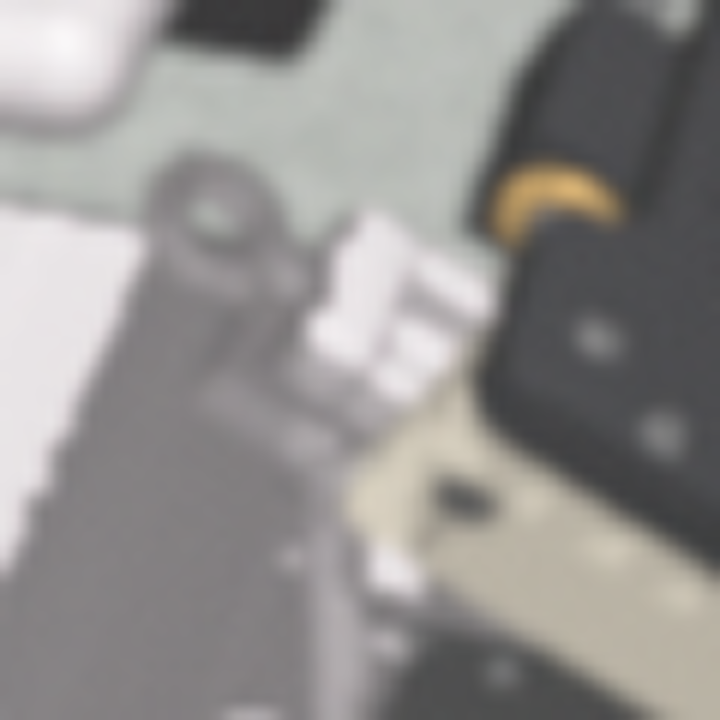

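```bash
python3 -m pendant '[{"dp":[0,0,0.001],"rotation":[0,0,0],"fingers":1},{"dp":[0,0,0.002],"rotation":[0,0,0],"fingers":1},{"dp":[0,0,0.003],"rotation":[0,0,0],"fingers":1},{"dp":[0,0,0.003],"rotation":[0,0,0],"fingers":1}]' 35
python3 -m pendant '[{"dp":[0,0,0.001],"rotation":[0,0,0],"fingers":1},{"dp":[0,0,0.002],"rotation":[0,0,0],"fingers":1},{"dp":[0,0,0.002],"rotation":[0,0,0],"fingers":1}]' 35
python3 look.py 8
```

```text
clock: 16.75
position: [0.5981, 0.3011, 0.1379]
ee_rot: [2.027, 1.798, 0.484]
force: [-0.8, 0.9, -0.9]
width: 0.275
clock: 17.12
position: [0.5989, 0.301, 0.1365]
ee_rot: [2.027, 1.798, 0.484]
force: [-4.9, -1.2, 5.3]
width: 0.278
dp [ 0.0002 -0.0023  0.0001] rot [ 0.0007 -0.0019  0.    ] from [0.5989 0.301  0.1365] w 0.278 F [-4.9 -1.2  5.3] t 17.12
TCP in rest [ 0.0053 -0.0002  0.0045]
```

View pics/m_side8.png

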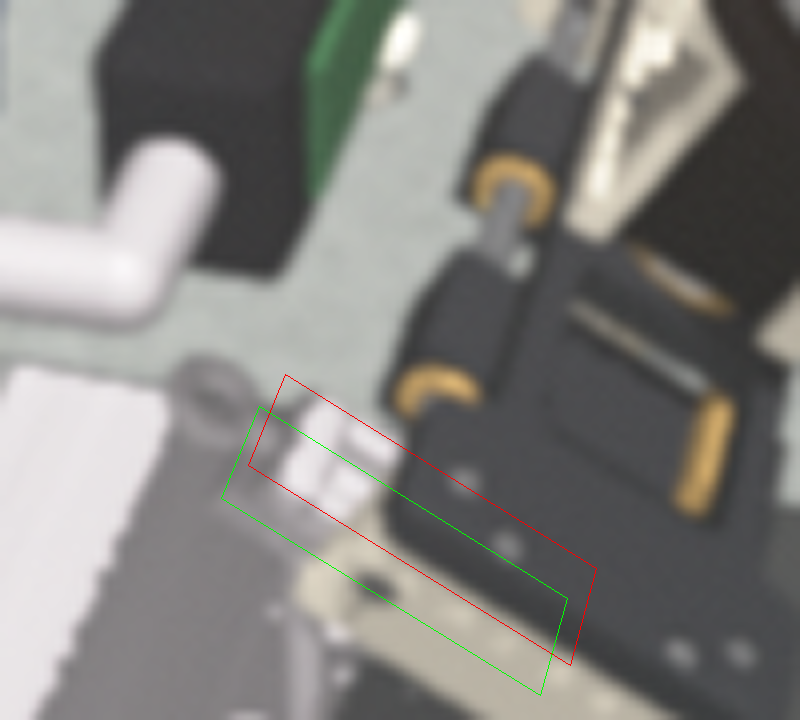

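```bash
python3 -c "
from h import *
crop('pics/top8.png','pics/e8.png',130,190,70,70,10)"
```

```text
(no output)
```

View pics/e8.png

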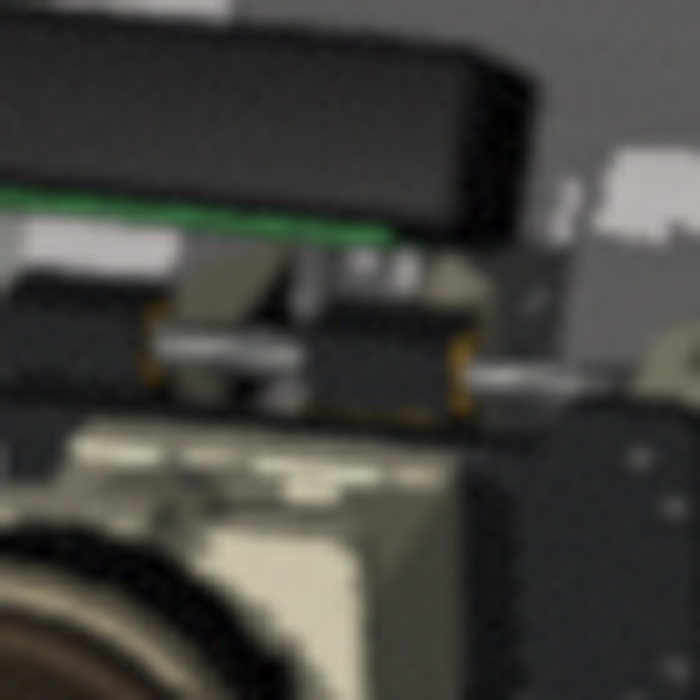

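```bash
python3 -m pendant '[{"dp":[0,0,0.0005],"rotation":[0,0,0],"fingers":1},{"dp":[0,0,0.0005],"rotation":[0,0,0],"fingers":1},{"dp":[0,0,0.0005],"rotation":[0,0,0],"fingers":1}]' 8
python3 -m pendant '[{"dp":[0,0,0],"rotation":[0,0,0],"fingers":0.4},{"dp":[0,0,0],"rotation":[0,0,0],"fingers":0.36},{"dp":[0,0,0],"rotation":[0,0,0],"fingers":0.3},{"dp":[0,0,0],"rotation":[0,0,0],"fingers":0.2},{"dp":[0,0,0],"rotation":[0,0,0],"fingers":0.1},{"dp":[0,0,0],"rotation":[0,0,0],"fingers":0.0},{"dp":[0,0,0],"rotation":[0,0,0],"fingers":0.0}]' 8
python3 look.py 9
```

```text
clock: 17.6
position: [0.599, 0.301, 0.1365]
ee_rot: [2.027, 1.798, 0.485]
force: [-5.5, -1.9, 6.3]
width: 0.28
clock: 18.48
position: [0.599, 0.301, 0.1365]
ee_rot: [2.027, 1.798, 0.485]
force: [-0.1, -0.7, -0.3]
width: 0.496
dp [ 0.0002 -0.0024 -0.    ] rot [ 0.0009 -0.0021 -0.0001] from [0.599  0.301  0.1365] w 0.496 F [-0.1 -0.7 -0.3] t 18.48
TCP in rest [ 0.0054 -0.0002  0.0044]
```

View pics/m_side9.png

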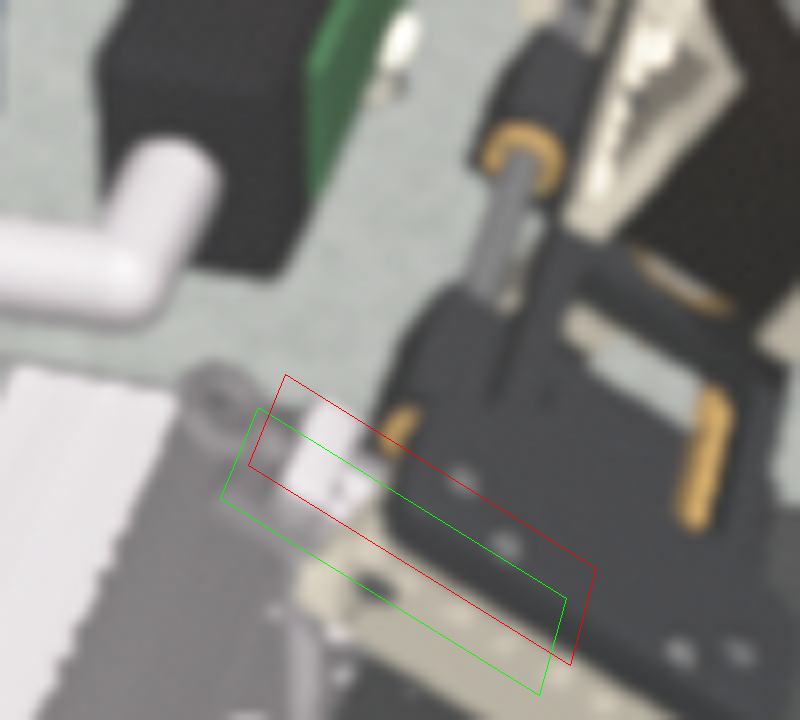

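It's released, and the eye slid about 2 mm downslope and settled. Next I'll retract along the tool axis.

```bash
python3 -m pendant '[{"dp":[0,0,-0.008],"rotation":[0,0,0],"fingers":0.0},{"dp":[0,0,-0.02],"rotation":[0,0,0],"fingers":0.0},{"dp":[0,0,-0.04],"rotation":[0,0,0],"fingers":0.0},{"dp":[0,0,-0.07],"rotation":[0,0,0],"fingers":0.0},{"dp":[0,-0.02,-0.1],"rotation":[0,0,0],"fingers":0.0},{"dp":[0,-0.05,-0.13],"rotation":[0,0,0],"fingers":0.0},{"dp":[0,-0.09,-0.16],"rotation":[0,0,0],"fingers":0.0},{"dp":[0,-0.13,-0.18],"rotation":[0,0,0],"fingers":0.0},{"dp":[0,-0.15,-0.18],"rotation":[0,0,0],"fingers":0.0},{"dp":[0,-0.15,-0.18],"rotation":[0,0,0],"fingers":0.0}]'
python3 - <<'E'
from ov import *
from h import *
T=lambda x,y,z:rp(x,y,z)
for n,(x,y,w_,h) in(("side",(280,285,90,75)),("top",(140,190,60,70))):
    s=8;cv2.imwrite(f"pics/{n}10.png",arm.get_image(n));im=up(f"pics/{n}10.png",x,y,w_,h,s);cv2.imwrite(f"pics/f_{n}.png",im)
    q=lambda X:tuple(int(v) for v in np.round((proj(n,X)[0]-np.array((x,y))+.5)*s-.5))
    for z,col in((.001,(0,255,0)),(.013,(0,0,255))):
        pts=[T(.038,.013,z),T(.038,-.013,z),T(-.038,-.013,z),T(-.038,.013,z)]
        for i in range(4): cv2.line(im,q(pts[i]),q(pts[(i+1)%4]),col,1)
    for a in(.064,-.064): cv2.circle(im,q(T(a,0,.007)),4,(255,0,255),1)
    cv2.imwrite(f"pics/g_{n}.png",im)
E
```

```text
clock: 19.82
position: [0.3793, 0.3274, 0.2175]
ee_rot: [2.025, 1.801, 0.485]
force: [0.2, -0.5, -0.3]
width: 0.501
```

View pics/g_side.png

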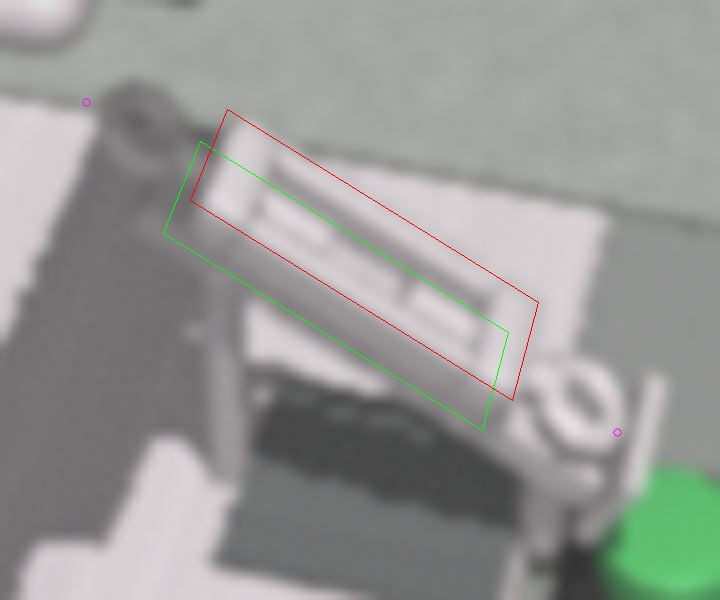

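View pics/f_side.png

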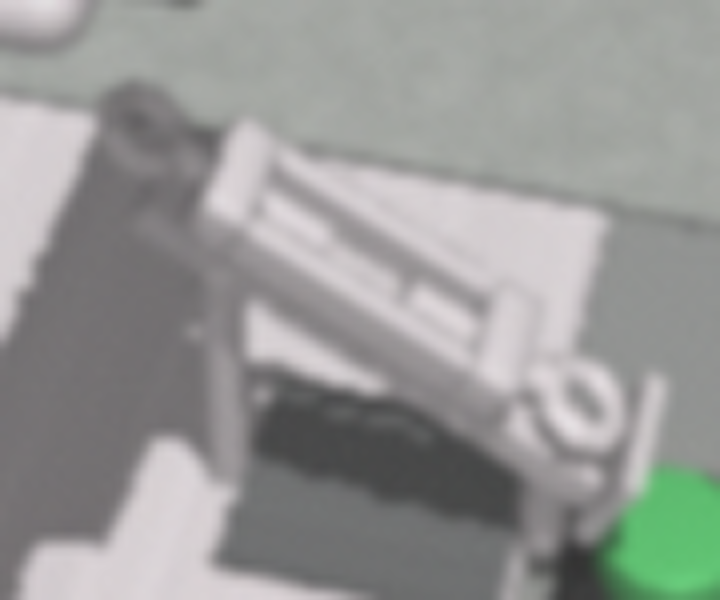

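View pics/g_top.png

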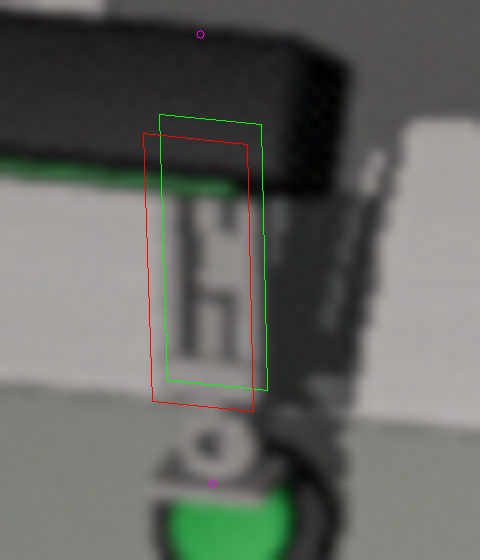

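View pics/top10.png

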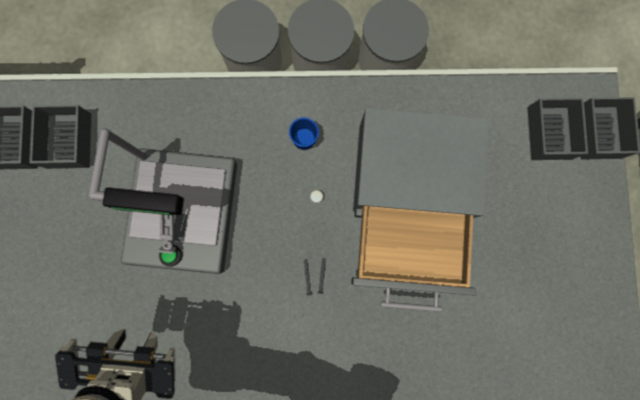

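Run:
```python
from h import *
crop("pics/top10.png","pics/ft.png",150,205,40,50,12)
q=lambda X:((proj("top",X)[0]-np.array([150,205])+.5)*12-.5).round(0)
for x in(-.03,0): print(x,[q(rp(x,y,.013)) for y in(.013,-.013)],[q(rp(x,y,0)) for y in(.008,-.008)])
print("eye ctr",q(rp(-.053,0,.01)))
```

```text
-0.03 [array([107., 381.]), array([259., 396.])] [array([161., 350.]), array([253., 359.])]
0 [array([102., 224.]), array([255., 239.])] [array([156., 194.]), array([249., 203.])]
eye ctr [192. 498.]
```

View pics/ft.png

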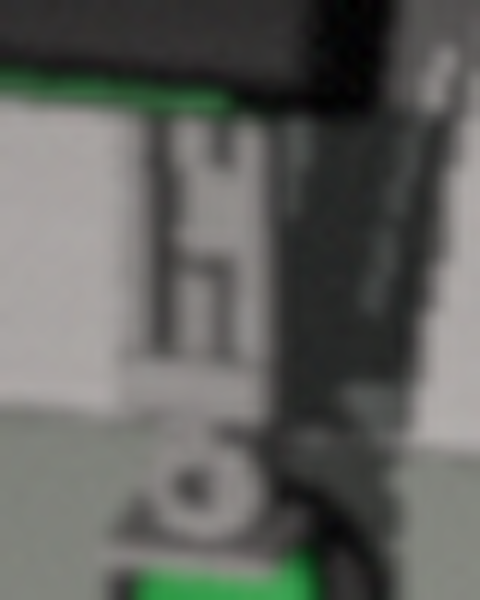

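Run:
```python
from cell import arm
import numpy as np,cv2
a=cv2.imread("pics/side10.png").astype(int);b=arm.get_image("side").astype(int)
print("side diff at rest",abs(a-b)[285:360,280:370].mean(), arm.observe()['force'].round(1),np.abs(arm.observe()['dq']).max())
print(arm.sign_off())
```

```text
side diff at rest 0.5722962962962963 [-0.3  0.1  0.5] 0.008100017565630328
the job is handed in; nothing more can be done
None
```

I pulled the upper drawer out to its stop and set the turnbuckle on the sloping rest. I then backed the arm off and handed the job in at about 20 s; no verdict is reported.

- **Drawer:** It travelled about 135 mm, and a further pull only raised the force to about 33 N without moving it. The last overhead picture shows it still out.
- **Placing:** I held the turnbuckle with 35 N and lowered it along the rest's normal until light contact of about 8 N, at the expected height. I then dropped the grip to 8 N and opened the fingers slowly. It slid about 2 mm downslope on release.
- **Final position:** Both cameras show it lying flat along the bar, about 1–2 mm off the centre line. The lower eye is roughly 3 mm from the lip. It looked still between the last two side pictures, and the force on the arm was near zero.
- **Surroundings:** No bump on the display showed in the force readings, and the cup, knob and lag bolts look unmoved in the last picture.
- **Disagreement:** The side and top cameras put the rest about 4 mm apart (2.4 mm in x, 3.4 mm in y). I used the combined fit. The final offsets are picture estimates, good to about 2–3 mm.

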